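# Dock a vial tray and lock it with the rod

### The arm

A 6-joint arm with a two-finger parallel gripper is mounted at the origin on the work surface. World frame = base frame: x ahead of the robot, y to its left, z up, the work surface at z = 0. Lengths are in mm, angles in degrees, forces in N, time in s.
With the tool pointing down it reaches from about 325 to 925 mm from the base axis. Payload 3.1 kg.
Tool frame: the origin (TCP) lies at the very end of the fingers, on their centre line; the grasp point (between the pads) lies grasp_offset behind it (grasp_offset is the distance from the TCP to the grasp point, in mm); z points along the fingers, x is the direction in which the jaws open and shut, and the axes are right-handed (so a half turn about z gives the same grasp; the last joint's range is limited). The gripper opens to 85 mm and grips with 20 to 120 N. Pads are 22 mm wide; open, the fingers measure 114 mm over their backs; the gripper's body (76 mm by 85 mm) begins 54 mm behind the grasp point. The pads swing forward as they close: fully open they stand 13 mm farther back than shut.
Start: joints at [-76.731, 12.427, 92.441, -0, 75.132, -6.429], TCP at [210.688, -588.43, 231.3] pointing down, gripper open.
Joint ranges: [-157.48, 157.48], [-44.54, 120.13], [17.64, 146.25], [-64.5, 244.5], [7.68, 150.69], [-147.95, 147.95]. Speed limits (degrees/s): [159.86, 159.86, 180, 180, 180, 180].

### API

Orientations are given as [roll, pitch, yaw] about the fixed x, y, z axes, in that order (R = Rz(yaw) Ry(pitch) Rx(roll)).
In Python, from station import * gives the robot as it stands. Calls block until the motion is done:
- goto(position, orientation): joint-space move of the TCP to a pose.
- move_l(position, attitude=None, speed=150): straight line of the TCP; attitude=None keeps the orientation; speed is the mean speed in mm/s.
- move_j(angles): joint-space move.
- grip(opening, squeeze=None): finger opening in mm; squeeze is the grip in N (None keeps the last); returns when the fingers have stopped.
- wait(seconds).
- solve_ik(position, orientation): joint angles nearest the present ones, or None.
- get_obs(): the state.
- get_image(name): name is "scene" or "top" or "wrist"; returns the picture (384x512x3 uint8, red, green, blue); there is no depth.
- get_calibration(name): a dict with "fx", "fy", "cx", "cy" (pixels), "R" (3x3) and "t" (3): a world point X has camera coordinates R X + t; the wrist camera has in their place "mount" (4x4, takes a point from camera to tool coordinates, whose origin is the TCP and whose axes are the tool frame's). Camera axes: x right, y down, z forward; pixel columns grow to the right and rows downward; lengths in mm; the calibration is good to about 2 mm. A picture is of the moment at which its call begins: read the wrist's pose just before it. get_calibration takes no time and is no camera call.
A pose or a line that the arm cannot do raises Unreachable and nothing moves.
- sign_off(): hands the job in, once; it reports no verdict.
Trained networks look in the newest picture that a camera, given by its name, has taken for a name from the list of things; names that differ only in an ending like _2 or _b are one class to them, and where a whole thing is asked for, a point or a joint stands for the part that bears it (a point fixed in the world has none). Each returns a list of dicts, best first, with "score" (0 to 1); they miss things now and then, are a little off and sometimes report something else, mostly with a low value. They report only what shows in the picture. A call takes as long as a camera call. They do not tell look-alikes from the thing itself.
- spot_in(name, camera): "extent" ([centre column, centre row, width, height] in pixels, round what is visible of it).
- regions_of(name, camera): "region" (384x512 bool, what is visible of it) and "extent" ([centre column, centre row, width, height] in pixels, round what is visible of it).
The state is a dict: "t": time; "joint_pos": joint angles; "qvel": joint speeds; "effort": joint torques, N m; "tcp_pos": TCP position; "ee_rot": TCP orientation; "wrist_force": force on the tool from outside, world axes, zero at the start; "moment": the same for the moment, N m; "grip_width": finger opening in mm.
Only numpy, scipy, OpenCV 4.12 (cv2) and the standard library are available. Lean on these libraries where they do the work, as an engineer would, in place of code of your own. Each camera call takes 0.05 s, during which the arm holds its last target.

### The job

Draw the locking rod out of the rack and lay it in the fork stand. Then, keeping the vial tray level, lift it by its handle over the ridges in the rack floor and set it down fully home against the rack's back wall. Finally push the rod back through the rack ears and both tray lugs until its collar meets the ear, and leave it there; do not disturb the other things on the bench.

Things in the scene. Friction and masses are not known exactly. Their poses are not given: they have to be found in the camera images.
- rack: Fixed aluminium rack, floor 10 mm thick, x -93 to 126 mm, low side walls (top z 36, inner faces y +-37.5 mm). Origin: on the bench under the middle of the ears' hole axis; z up, +x is the way the tray goes in. Two taller ears (x +-14, top z 62, y from 37.5 to 46 mm each side) have 12 mm holes along y at x 0, z 45 mm.
- rack_mouth (a point): Centre of the hole in the outer face of the rack's -y ear (x 0, y -46, z 45 mm in the rack's frame): the rod enters here towards the rack's +y. Fully in, the rod's collar face touches this ear.
- rack_home (a point): Point on the rack floor where the tray's origin stands when fully home (x 50, y 0, z 10 mm of the rack, 3 mm play along x). Two ridges 6 mm wide, 7 mm high cross the floor, centred at rack x 63 and 102.5 mm; the back wall's face is at x 116.5 mm. The tray's far foot must be lifted over both ridges, to stand between the second and the back wall.
- tray: Loose white vial tray, 130 (x) by 70 (y) mm, about 0.3 kg, standing on the rack floor between its walls, x along the rack's x. Origin: under its middle at the bottom of its feet, z up. Cross feet 9 mm high at x 57 to 65 mm either end. Capped vials at x 26 to 60 mm, 44 mm high. Starts about 65 mm short of home; the rod then lies across it between handle and vials.
- tray_holes (a point): Midpoint between the holes of the tray's two upright lugs (x -50, y 0, z 35 mm of the tray). The lugs stand at y 27 to 35 mm either side, top 52 mm above the tray's origin, with 12 mm holes along y. With the tray home they line up with the holes of the rack's ears.
- tray_handle (a point): Middle of the tray's carrying handle (x -10, y 0, z 71 mm of the tray): upright bar 10 mm thick (x), 44 mm long (y), 28 mm high. Everything else on tray and rack ends at least 5 mm below this bar's underside.
- rod: Loose locking rod, 60 g. Axis = its own y; origin on the axis at the collar's front face. 8 mm steel shaft from y 0 to the tip at 108 mm (last 8 mm tapered), collar 22 mm wide at y -4 to 0, black 14 x 14 mm handle at y -46 to -4. May roll about its axis. Starts in both ears of the rack, its y along the rack's y, handle outside on the -y side, lying 2 mm below the hole centres.
- rod_grip (a point): Where to grip the rod: on its axis in the handle, 27 mm behind the collar's front face (y -27 mm of the rod), fingers on either side of the axis.
- rod_mid (a point): Middle of the rod's shaft: on its axis, 50 mm ahead of the collar's front face (y +50 mm of the rod).
- stand: Fixed dark steel fork stand, base 50 (x) by 84 (y) mm, 8 mm thick. Origin on the bench under its middle, z up. Two V forks, open upwards, at y +-30 mm (each 8 mm long in y, 31 mm wide at the mouth, top 55 mm above the bench) hold the rod's shaft along the stand's y.
- stand_seat (a point): Midway between the forks, 45 mm above the bench: where the middle of the rod's shaft lies when the rod is in the stand, best with its handle on the stand's -y side.
- jar: Bystander: closed amber jar, 60 mm wide, 85 mm high; origin under its centre.
- tipbox: Bystander: box of pipette tips 80 x 120 x 66 mm; origin under its centre.
- timer: Bystander: white bench timer, 60 x 80 x 18 mm, lying flat on the bench near the robot; origin under its centre.
There are look-alikes about, which are no part of the job. There is more than one size of the rod; the one meant has the size given above.

How it is judged:
By the outcome, as a careful person would: the job done as asked, in the order asked, and still so for the second after the job is handed in, with the robot touching nothing.
It also fails if it takes over 72 s, if anything falls off the work surface, if the arm or the gripper's body presses on something with over 40 N, if the wrist force passes 120 N, or if a joint passes its speed limit or range.

## Working session

There is one attempt and no reset: what is moved stays moved. The work goes in short steps, each a Python script; the robot and the scene stay as the last script left them, time stands still between calls to the robot, and variables do not carry over. Pictures are saved under pics/ and viewed, and the job is handed in when it is done.

```bash
ls; mkdir -p pics; python3 - <<'E'
from station import *
import cv2,json
o=get_obs();print(o)
for n in("scene","top","wrist"):
    im=get_image(n);cv2.imwrite(f"pics/a_{n}.png",im[:,:,::-1]);print(n,get_calibration(n))
E
```

```text
pics
{'t': 0.0, 'joint_pos': array([-7.67300037e+01,  1.24783335e+01,  9.25282024e+01,  9.65325576e-04,
        7.51324509e+01, -6.43042022e+00]), 'qvel': array([-0.02048607,  0.09187092, -0.04551405,  0.15246475,  0.00243558,
        0.05052596]), 'effort': array([ 5.32978702e-04, -3.96845305e+01, -3.03853905e+01, -6.00415547e-05,
        9.82931902e-03,  8.31142387e-06]), 'tcp_pos': array([ 210.50742728, -587.61741922,  229.95373419]), 'ee_rot': array([-1.79983507e+02,  1.38008058e-01, -7.02998125e+01]), 'wrist_force': array([0.32299025, 0.47698985, 0.40384931]), 'moment': array([-0.02295022, -0.00584423,  0.0157764 ]), 'grip_width': 85.32555350248506}
scene {'fx': 430.37779998328546, 'fy': 430.37779998328546, 'cx': 254.98820479147355, 'cy': 185.64370064875985, 'R': array([[-0.62927185,  0.77711043,  0.0107853 ],
       [ 0.56586244,  0.46763639, -0.67905516],
       [-0.53274444, -0.4212073 , -0.73400802]]), 't': array([ 317.51063073, -258.49774474, 1400.30008606])}
top {'fx': 487.4509761539007, 'fy': 487.4509761539007, 'cx': 258.36418806101426, 'cy': 193.31772251079752, 'R': array([[-0.08604858, -0.99628257, -0.00408567],
       [-0.97178095,  0.084835  , -0.22010181],
       [ 0.21963021, -0.01496907, -0.97546835]]), 't': array([  49.13620115,  549.56755362, 1472.29958744])}
wrist {'fx': 284.8601346583443, 'fy': 284.8601346583443, 'cx': 252.75516498482875, 'cy': 193.8811950618213, 'mount': array([[ 9.99999817e-01,  1.11702775e-04, -5.94586567e-04,
        -8.25489228e-01],
       [ 5.77887244e-05,  9.60676472e-01,  2.77670151e-01,
        -7.10236254e+01],
       [ 6.02221852e-04, -2.77670135e-01,  9.60676290e-01,
        -1.42819195e+02],
       [ 0.00000000e+00,  0.00000000e+00,  0.00000000e+00,
         1.00000000e+00]])}
```

View pics/a_scene.png

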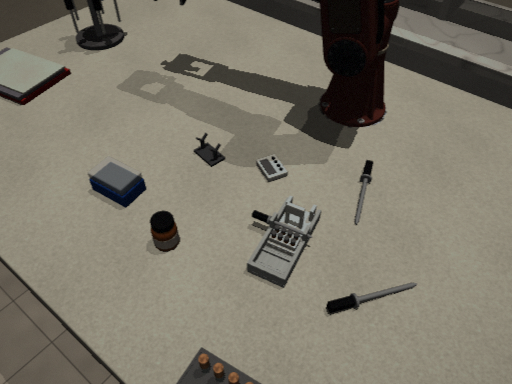

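View pics/a_top.png

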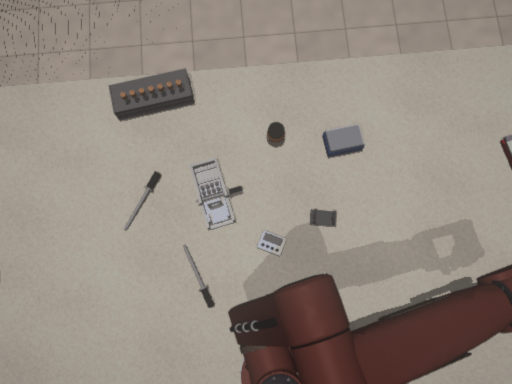

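View pics/a_wrist.png

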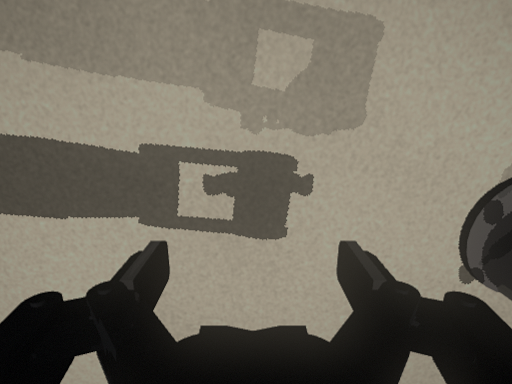

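Top view: the rack with the tray is at about (213,195), with the rod handle at (236,190) on its -y side. The stand is at (323,217), the timer at (271,243), the jar at (276,133), the tip box at (344,140), and two long look-alike rods lie to the left. Next I'll get rough positions and a closer look with the wrist camera.

```bash
cat > h.py <<'E'
from station import *
import numpy as np, cv2
from scipy.spatial.transform import Rotation as Rn
def Rm(e): return Rn.from_euler('xyz',e,degrees=True).as_matrix()
def cam(name,obs=None):
    c=get_calibration(name)
    if name=="wrist":
        o=obs or get_obs(); T=np.eye(4);T[:3,:3]=Rm(o['ee_rot']);T[:3,3]=o['tcp_pos']
        W=T@np.array(c['mount']); R=W[:3,:3].T; t=-R@W[:3,3]
    else: R=np.array(c['R']);t=np.array(c['t'])
    return dict(K=np.array([[c['fx'],0,c['cx']],[0,c['fy'],c['cy']],[0,0,1]]),R=R,t=t)
def proj(C,X):
    X=np.atleast_2d(X)@C['R'].T+C['t']; p=X@C['K'].T; return p[:,:2]/p[:,2:]
def ray(C,uv):
    d=C['R'].T@np.linalg.inv(C['K'])@np.array([uv[0],uv[1],1.]); return -C['R'].T@C['t'],d
def onz(C,uv,z):
    o,d=ray(C,uv); return o+d*(z-o[2])/d[2]
def snap(fn,name="wrist"):
    o=get_obs(); im=get_image(name); cv2.imwrite(f"pics/{fn}.png",im[:,:,::-1]); return im,cam(name,o)
E
python3 - <<'E'
from h import *
C=cam("top")
for n,uv,z in [("rack far L",(193,164),30),("rack farR",(215,160),30),("nearL",(210,229),10),("nearR",(235,222),10),("rodgrip",(236,190),43),("stand",(323,217),20)]:
    print(n,onz(C,uv,z).round())
get_image("top")
for n in("rack","tray","rod","stand","jar","tipbox","timer","tray_handle"):
    for d in spot_in(n,"top"): print(n,d['score'],np.round(d['extent']),onz(C,d['extent'][:2],20).round())
E
```

```text
rack far L [675. 205.  30.]
rack farR [682. 132.  30.]
nearL [460. 165.  10.]
nearR [476.  84.  10.]
rodgrip [573.  71.  43.]
stand [ 466. -198.   20.]
rack 0.83 [213. 193.  40.  72.] [575. 146.  20.]
rack 0.64 [229. 191.  21.   6.] [576.  94.  20.]
tray 0.7 [216. 203.  30.  43.] [541. 139.  20.]
rod 0.85 [199. 275.  30.  62.] [316. 209.  20.]
rod 0.81 [141. 198.  34.  55.] [578. 379.  20.]
rod 0.52 [222. 194.  40.  10.] [568. 117.  20.]
stand 0.67 [324. 220.  27.  16.] [ 455. -199.   20.]
jar 0.28 [222. 195.  37.   7.] [567. 119.  20.]
tipbox 0.56 [344. 138.  43.  36.] [ 723. -298.   20.]
timer 0.65 [273. 243.  31.  23.] [396. -32.  20.]
tray_handle 0.95 [215. 202.  34.  37.] [544. 142.  20.]
```

```bash
python3 - <<'E'
from h import *
print(get_obs()['t'])
goto([560,190,230],[180,0,11.6]); im,C=snap("b_rack")
print(get_obs()['t'],C['R'].round(4).tolist(),C['t'].round(2).tolist())
for n in("rack","tray","rod","tray_handle"):
    for d in regions_of(n,"wrist"):
        print(n,d['score'],np.round(d['extent']))
        np.save(f"pics/b_{n}_{d['score']:.2f}.npy",d['region'])
goto([450,-140,230],[180,0,0]); im,C=snap("b_stand")
for n in("stand",):
    for d in regions_of(n,"wrist"):
        print(n,d['score'],np.round(d['extent']))
        np.save(f"pics/b_{n}_{d['score']:.2f}.npy",d['region'])
print(get_obs()['t'],get_obs()['joint_pos'],C['R'].round(4).tolist(),C['t'].round(2).tolist())
E
```

```text
0.6
3.6417 [[0.9798, 0.1998, 0.0002], [0.1919, -0.9413, 0.2776], [0.0557, -0.272, -0.9607]] [-587.21, 35.76, 398.24]
rack 0.76 [262. 205. 180.  88.]
tray 0.95 [232. 208. 108.  63.]
tray 0.49 [107. 270.  32.  28.]
rod 0.7 [249. 220.   9. 119.]
rod 0.65 [ 76. 109. 150.  42.]
rod 0.65 [330.  41.  74.  80.]
tray_handle 0.79 [231. 205. 109.  67.]
stand 0.59 [265. 214.  46.  75.]
stand 0.42 [450. 266.  90.  76.]
5.25 [-2.57121998e+01 -6.76025972e+00  1.12585436e+02  1.91309663e-02
  7.41630497e+01 -2.58156581e+01] [[1.0, 0.0007, 0.0007], [0.0005, -0.9609, 0.2771], [0.0008, -0.2771, -0.9609]] [-450.68, -168.91, 339.18]
```

View pics/b_rack.png

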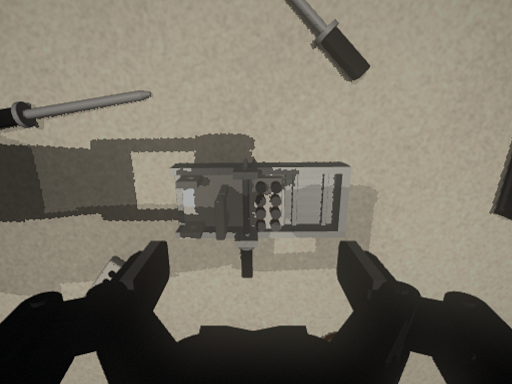

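View pics/b_stand.png

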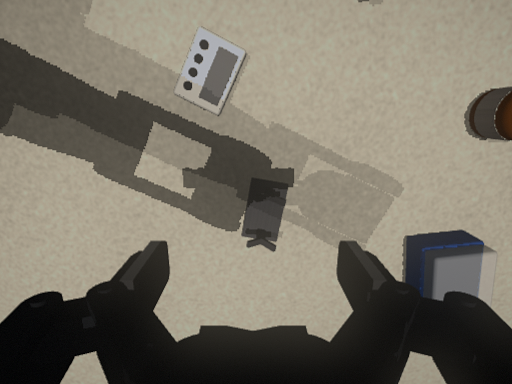

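Wrist view 1 shows the rack from about (173,165) to (350,236), with the rod handle at (247,262). View 2 shows the stand base at about (265,207), a V fork at (261,243) and the timer at (211,70). I'll zoom in and fit wireframes.

```bash
python3 - <<'E'
import cv2,numpy as np
def crop(f,x0,y0,x1,y1,s):
    im=cv2.imread(f"pics/{f}.png")[y0:y1,x0:x1]; im=np.clip(im.astype(float)*1.6,0,255).astype('uint8')
    cv2.imwrite(f"pics/{f}_z.png",cv2.resize(im,None,fx=s,fy=s,interpolation=cv2.INTER_CUBIC))
crop("b_rack",160,150,360,290,4); crop("b_stand",225,165,305,255,6)
E
```

```text
(no output)
```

View pics/b_rack_z.png

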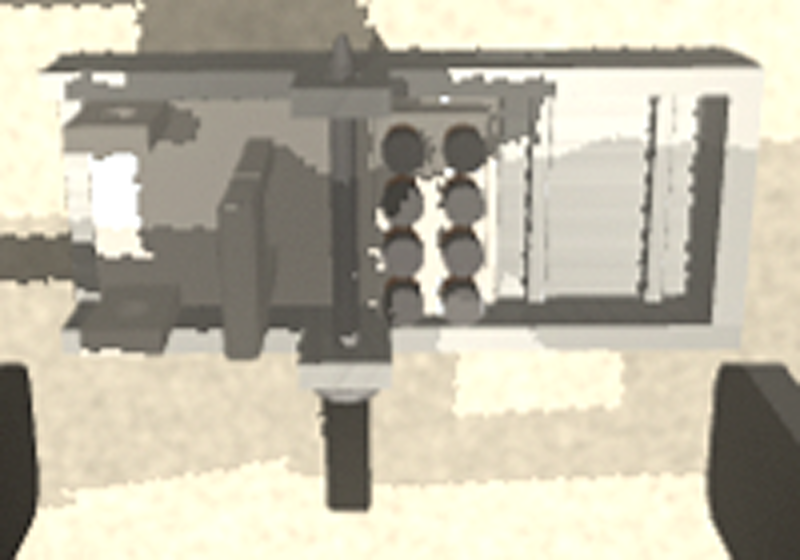

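View pics/b_stand_z.png

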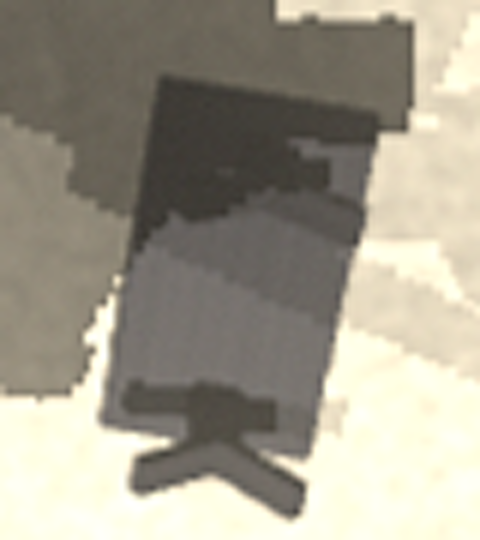

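```bash
cat > fit.py <<'E'
import numpy as np
from scipy.optimize import least_squares
from h import proj
def wire(p,P): 
    c,s=np.cos(p[2]),np.sin(p[2]); P=np.atleast_2d(P).astype(float)
    return np.c_[p[0]+c*P[:,0]-s*P[:,1],p[1]+s*P[:,0]+c*P[:,1],P[:,2]]
def fit(C,P,uv,p0):
    r=least_squares(lambda p:(proj(C,wire(p,P))-uv).ravel(),p0,x_scale=[10,10,.1],loss='soft_l1')
    return r.x,r.fun.reshape(-1,2)
E
python3 - <<'E'
from h import *; from fit import *
import station; print([n for n in dir(station) if n[0]!='_'], getattr(station,'grasp_offset',None))
K=cam("wrist")['K']
Cr=dict(K=K,R=np.array([[0.9798, 0.1998, 0.0002], [0.1919, -0.9413, 0.2776], [0.0557, -0.272, -0.9607]]),t=np.array([-587.21, 35.76, 398.24]))
Cs=dict(K=K,R=np.array([[1.0, 0.0007, 0.0007], [0.0005, -0.9609, 0.2771], [0.0008, -0.2771, -0.9609]]),t=np.array([-450.68, -168.91, 339.18]))
P=np.array([[-14,46,62],[14,46,62],[-14,37.5,62],[14,37.5,62],[-14,-37.5,62],[14,-37.5,62],[-14,-46,62],[14,-46,62]])
uv=np.array([[293,86],[390,86],[293,115],[395,115],[300,363],[392,363],[300,388],[390,388]])/4+[160,150]
p,r=fit(Cr,P,uv,[570,135,.2]);print(p,np.rad2deg(p[2]));print(r.round(1))
q=np.array([[0,-92,50],[126,37.5,36],[126,-37.5,36],[-93,-37.5,36],[116.5,37.5,10],[116.5,-37.5,10]]);print(((proj(Cr,wire(p,q))-[160,150])*4).round())
P2=np.array([[-25,42,8],[25,42,8],[-25,-42,8],[25,-42,8]]);uv2=np.array([[162,82],[378,118],[100,422],[308,458]])/6+[225,165]
s,r=fit(Cs,P2,uv2,[455,-199,-.2]);print(s,np.rad2deg(s[2]));print(r.round(1))
q=np.array([[-15.5,-30,55],[15.5,-30,55],[-15.5,30,55],[15.5,30,55]])
print(((proj(Cs,wire(s,q))-[225,165])*6).round())
C=cam("top");print(proj(C,wire(p,[[0,-73,45]])),proj(C,wire(s,[[0,0,8]])))
E
```

```text
['Unreachable', 'get_calibration', 'get_image', 'get_obs', 'goto', 'grasp_offset', 'grip', 'move_j', 'move_l', 'regions_of', 'sign_off', 'solve_ik', 'spot_in', 'wait'] 18.700000000000003
[5.60831828e+02 1.49961256e+02 2.03787136e-01] 11.676142802375999
[[-0.2  0.1]
 [ 0.8  0.1]
 [-0.   0.3]
 [-0.5  0.3]
 [-0.4 -0.3]
 [ 0.1 -0.4]
 [-0.3 -0.1]
 [ 0.6 -0.1]]
[[348. 501.]
 [763.  96.]
 [741. 325.]
 [ 56. 327.]
 [707.  79.]
 [690. 295.]]
[ 4.66637382e+02 -1.97284045e+02 -1.71685504e-01] -9.836854808012557
[[-0.5 -0.6]
 [ 0.8 -0.3]
 [-0.4  0.7]
 [ 0.1  0.3]]
[[144. 477.]
 [293. 501.]
 [196. 200.]
 [352. 226.]]
[[233.65425271 189.22573536]] [[322.17027187 217.41207005]]
```

```bash
cat >> fit.py <<'E'
rack=np.array([560.8,150.0,0.2038]); stand=np.array([466.6,-197.3,-0.1717])
def W(p,x,y,z): return wire(p,[[x,y,z]])[0]
E
python3 - <<'E'
from h import *; from fit import *
goto(W(stand,0,60,160),[180,0,-9.84]); im,C=snap("c_stand"); np.savez("pics/c_stand.npz",**C)
goto(W(rack,0,-5,170),[180,0,11.68]); im,C=snap("c_rod"); np.savez("pics/c_rod.npz",**C)
print(get_obs()['t'])
for f,a in(("c_rod",(150,100,350,250)),("c_stand",(150,100,350,250))):
    x0,y0,x1,y1=a; m=cv2.imread(f"pics/{f}.png")[y0:y1,x0:x1];m=np.clip(m*1.6,0,255).astype('uint8')
    cv2.imwrite(f"pics/{f}_z.png",cv2.resize(m,None,fx=4,fy=4,interpolation=cv2.INTER_CUBIC))
E
```

```text
6.8833
```

View pics/c_stand_z.png

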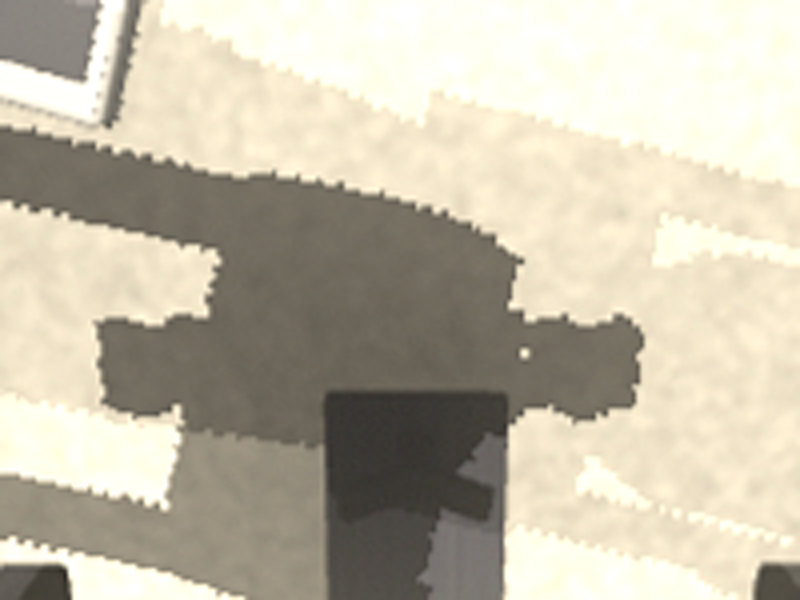

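View pics/c_rod_z.png

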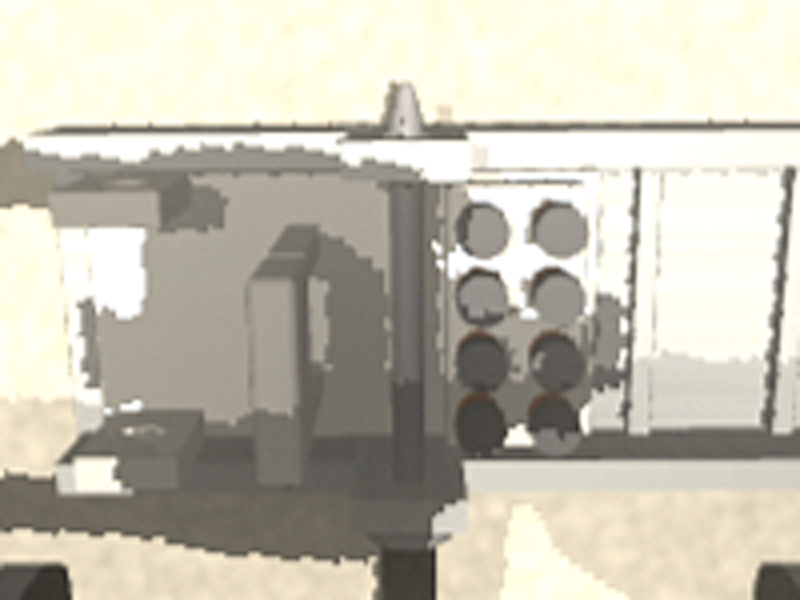

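```bash
python3 - <<'E'
from h import *; from fit import *
C=dict(np.load("pics/c_rod.npz")); z=lambda p,q:((proj(C,wire(p,q))-[150,100])*4).round().tolist()
print("ear+",z(rack,[[-14,46,62],[14,46,62],[-14,37.5,62],[14,37.5,62]]),"ear-",z(rack,[[-14,-37.5,62],[14,-37.5,62],[-14,-46,62],[14,-46,62]]))
print("ridge",z(rack,[[60,0,17],[66,0,17],[99.5,0,17]]),"rod",z(rack,[[-7,-75,50],[7,-75,50],[-4,0,43],[4,0,43]]),"tip",z(rack,[[0,62,43]]))
for dx in(-65,):
  print("tray handle top",z(rack,[[50+dx-15,22,95],[50+dx-5,22,95],[50+dx-15,-22,95],[50+dx-5,-22,95]]))
C=dict(np.load("pics/c_stand.npz"));print("stand",z(stand,[[-25,42,8],[25,42,8]]))
E
```

```text
ear+ [[344.0, 139.0], [474.0, 139.0], [345.0, 179.0], [473.0, 179.0]] ear- [[350.0, 498.0], [468.0, 498.0], [351.0, 531.0], [468.0, 531.0]]
ridge [[635.0, 302.0], [658.0, 302.0], [784.0, 302.0]] rod [[382.0, 616.0], [437.0, 616.0], [393.0, 325.0], [426.0, 325.0]] tip [[409.0, 62.0]]
tray handle top [[255.0, 278.0], [306.0, 278.0], [263.0, 489.0], [312.0, 489.0]]
stand [[324.0, 396.0], [509.0, 397.0]]
```

View pics/c_rod.png

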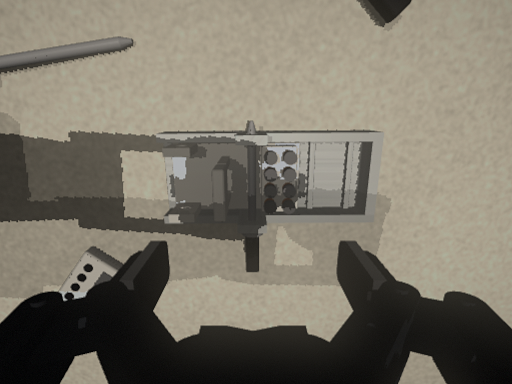

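View pics/c_stand.png

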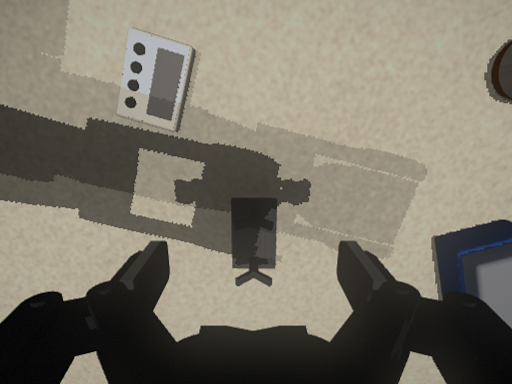

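```bash
python3 - <<'E'
from h import *; from fit import *
C=dict(np.load("pics/c_rod.npz"))
for y in(-92,-95,-97,-100): print(y,proj(C,wire(rack,[[0,y,50],[0,y+46,54],[0,y+154,43]])).round(1).tolist())
go=18.7
goto(W(rack,-0.6,-78,130),[180,0,11.68]); grip(45)
move_l(W(rack,-0.6,-78,43-go),speed=120)
o=get_obs();print(o['t'],o['tcp_pos'],W(rack,-0.6,-78,43-go),o['ee_rot'],o['wrist_force'])
snap("d_pre")
E
```

```text
-92 [[252.4, 268.8], [252.4, 229.5], [252.2, 115.4]]
-95 [[252.4, 271.4], [252.4, 232.3], [252.2, 118.8]]
-97 [[252.4, 273.0], [252.4, 234.1], [252.2, 121.0]]
-100 [[252.4, 275.6], [252.4, 236.9], [252.2, 124.4]]
8.8167 [576.92867313  73.50561076  25.15917318] [575.99900422  73.49280903  24.3       ] [ 1.79978600e+02 -9.98994532e-02  1.16814589e+01] [-0.4695579   0.39190461  0.96285436]
```

View pics/d_pre.png

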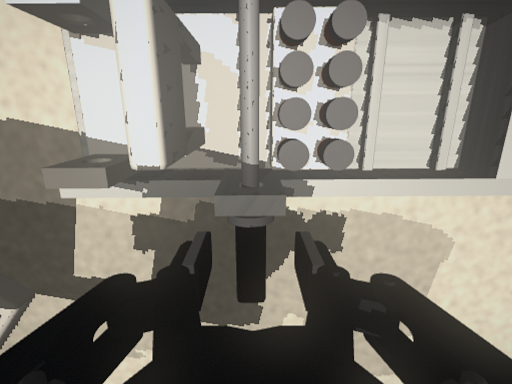

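The handle is at cols 236–266 between the fingers (208–298), about 0.8 mm off centre. I'll correct for that, grip, and draw.

```bash
python3 - <<'E'
from h import *; from fit import *
go=18.7
move_l(W(rack,-1.4,-77,43-go),speed=50); wait(.1)
grip(8,40); wait(.15)
o=get_obs();print(o['t'],o['tcp_pos'],o['ee_rot'],o['wrist_force'],o['grip_width'])
np.savez("g1.npz",tcp=o['tcp_pos'],cmd=W(rack,-1.4,-77,43-go))
move_l(W(rack,-1.4,-77,44.5-go),speed=20)
o=get_obs();print(o['tcp_pos'],o['wrist_force'])
move_l(W(rack,-1.4,-107,44.5-go),speed=60)
o=get_obs();print(o['t'],o['tcp_pos'],o['wrist_force'],o['grip_width'])
snap("d_draw")
E
```

```text
9.7417 [575.0686932   74.31499163  24.37471706] [ 1.79999848e+02 -4.01964076e-03  1.16814912e+01] [-0.23087738 -0.69242165  0.81884602] 13.05580955689602
[574.95188516  74.27881096  25.72010542] [ 0.2416108   0.51236135 -1.72493974]
10.6417 [581.06552549  44.62203901  25.75846911] [-1.3061765  -0.73300513 -0.76231377] 13.154747491163207
```

View pics/d_draw.png

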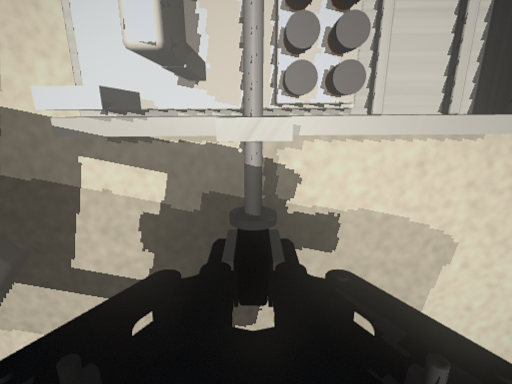

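```bash
python3 - <<'E'
from h import *; from fit import *
go=18.7
move_l(W(rack,-1.4,-200,44.5-go),speed=120)
o=get_obs();print(o['t'],o['wrist_force'],o['grip_width'])
move_l(W(rack,-1.4,-200,110),speed=150)
goto(W(stand,0,-77,110),[180,0,-9.84])
o=get_obs();print(o['t'],o['tcp_pos'],W(stand,0,-77,110),o['wrist_force'],o['ee_rot'])
snap("e_over"); np.savez("pics/e_over.npz",**cam("wrist"))
E
```

```text
11.6167 [-0.75702809  1.01522649 -1.27644907] 12.871515528567143
13.375 [ 453.75576947 -272.48616092  109.59700133] [ 453.44396496 -273.16777143  110.        ] [ 0.40688902 -0.27150117 -0.82724455] [-1.79949318e+02  1.46269222e-02 -9.80676341e+00]
```

View pics/e_over.png

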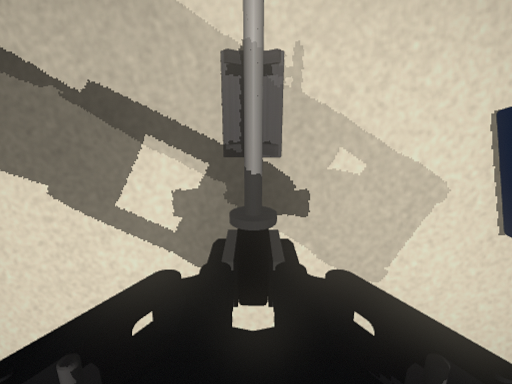

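Rod at col 253 is centred over the stand (cols 221–284). Lowering it.

```bash
python3 - <<'E'
from h import *; from fit import *
move_l(W(stand,0,-77,32),speed=120)
print(get_obs()['wrist_force'])
for z in(28.5,27,26.3):
    move_l(W(stand,0,-77,z),speed=40); o=get_obs(); print(z,o['t'],o['tcp_pos'],o['wrist_force'])
    if o['wrist_force'][2]>5: break
np.savez("g2.npz",tcp=o['tcp_pos'],z=z)
snap("f1")
grip(40); move_l(W(stand,0,-77,120),speed=150); goto(W(stand,0,-20,160),[180,0,-9.84]); 
snap("f2"); o=get_obs(); print(o['t'],o['wrist_force'])
E
```

```text
[-0.96404418  0.11265152  0.28429897]
28.5 14.475 [ 453.76449438 -273.44725062   29.03180053] [ 0.25182072  0.25268729 -0.47949663]
27 14.725 [ 453.41639883 -273.23769785   27.07701515] [-0.04473322  0.26680091 -0.06326673]
26.3 14.975 [ 453.55624555 -273.26923627   26.63039536] [-1.04910828  0.36937007  1.94235959]
16.6083 [ 0.58441615 -0.81533183  0.09177993]
```

View pics/f2.png

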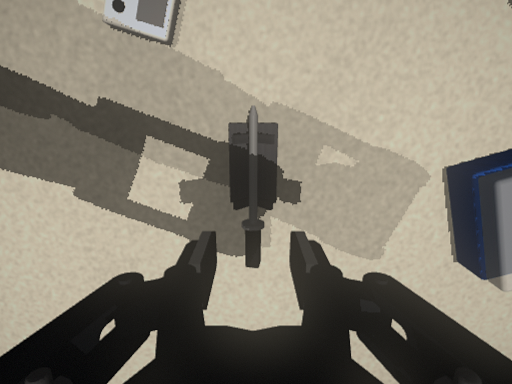

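The rod lies in both forks, with the shaft at col 253 and the tip at (253,108). Now the tray: approach and grip.

```bash
python3 - <<'E'
from h import *; from fit import *
goto(W(rack,-26.5,40,150),[180,0,11.68]); snap("h0"); np.savez("pics/h0.npz",**cam("wrist"))
move_l(W(rack,-26.5,0,130),speed=200); move_l(W(rack,-26.5,0,64.3),speed=120)
o=get_obs();print(o['t'],o['tcp_pos'],W(rack,-26.5,0,64.3),o['wrist_force'],o['grip_width'])
snap("h1")
E
```

```text
19.2333 [535.41380899 145.02591448  64.83368747] [534.84842916 144.63660828  64.3       ] [0.20737809 0.75610891 0.37356167] 40.17779025160231
```

View pics/h0.png

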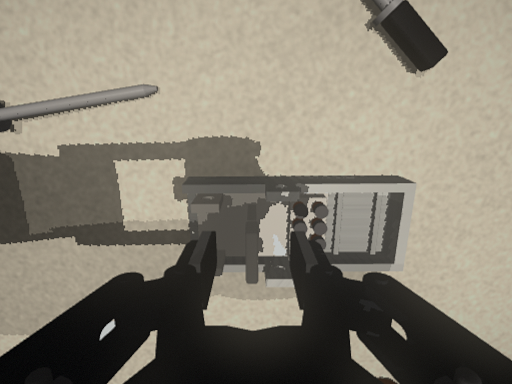

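View pics/h1.png

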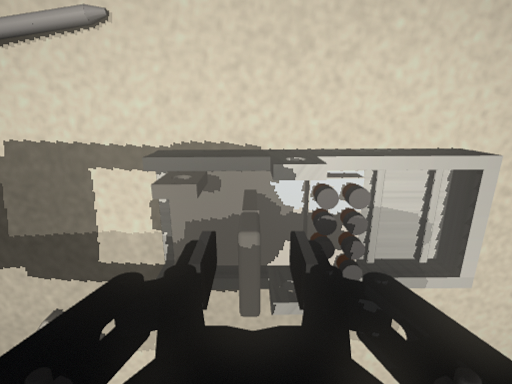

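The bar (cols 240–260) is about 1 mm left of the jaw centre. I'll shift, grip, lift and check.

```bash
python3 - <<'E'
from h import *; from fit import *
move_l(W(rack,-27.6,0,64.3),speed=40); wait(.1)
grip(4,80); wait(.15)
o=get_obs();print(o['t'],o['tcp_pos'],o['wrist_force'],o['moment'],o['grip_width'])
move_l(W(rack,-27.6,0,76.3),speed=50)
o=get_obs();print(o['t'],o['tcp_pos'],o['wrist_force'],o['moment'],o['grip_width'],o['ee_rot'])
snap("i1"); np.savez("pics/i1.npz",**cam("wrist")); snap("i1s","scene")
E
```

```text
20.1583 [534.03490945 144.43049822  64.56013529] [ 0.23657516 -0.15784677  1.95996758] [-0.01272601  0.04710562  0.02464631] 8.662044517687708
20.55 [533.70729542 144.40608552  76.37104751] [-0.59374941 -0.71575278 -2.50621831] [-0.00610333  0.09326094 -0.00273358] 8.672006770290539 [-1.79999435e+02 -6.62308161e-03  1.16777832e+01]
```

View pics/i1.png

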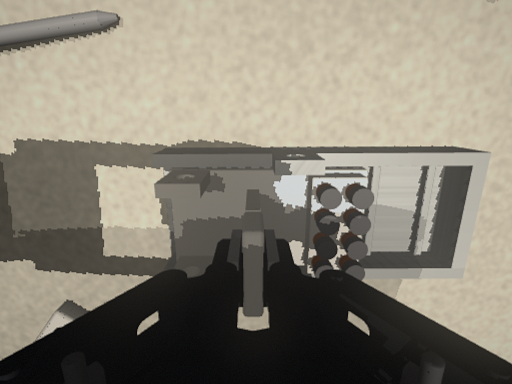

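```bash
python3 - <<'E'
from h import *; from fit import *
ux=np.array([np.cos(rack[2]),np.sin(rack[2]),0]); uy=np.array([-ux[1],ux[0],0])
move_l(W(rack,37,0,76.3),speed=90); wait(.1)
o=get_obs(); f0=o['wrist_force']; print(o['t'],f0,o['moment'])
x=37.
while x<44:
    x+=.5; move_l(W(rack,x,0,76.3),speed=20); wait(.05); o=get_obs(); d=o['wrist_force']-f0
    r=(o['tcp_pos']-[*rack[:2],0])
    print(x,round(r@ux,2),round(r@uy,2),"Fx %.1f Fy %.1f Fz %.1f My %.2f"%(d@ux,d@uy,d[2],o['moment']@uy))
    if d@ux<-5: break
print(o['t']); snap("j1")
E
```

```text
21.6167 [ 0.63084317 -0.26620417 -3.76269711] [-0.0200785   0.05302074  0.0257405 ]
37.5 37.36 0.02 Fx -0.6 Fy 0.3 Fz -0.1 My 0.06
38.0 38.02 0.0 Fx -1.2 Fy 0.9 Fz 0.5 My 0.08
38.5 38.51 -0.01 Fx -0.8 Fy 0.6 Fz -0.1 My 0.05
39.0 39.03 0.01 Fx -0.0 Fy -0.4 Fz 0.2 My 0.04
39.5 39.53 0.0 Fx -0.6 Fy 1.2 Fz 0.5 My -0.00
40.0 40.02 0.0 Fx -1.3 Fy 0.5 Fz -0.4 My 0.02
40.5 40.3 0.0 Fx -1.5 Fy 0.5 Fz -0.2 My 0.14
41.0 40.41 -0.02 Fx -3.1 Fy -0.0 Fz 2.1 My 0.50
41.5 40.53 -0.08 Fx -6.0 Fy 0.6 Fz 3.0 My 0.95
24.3167
```

View pics/j1.png

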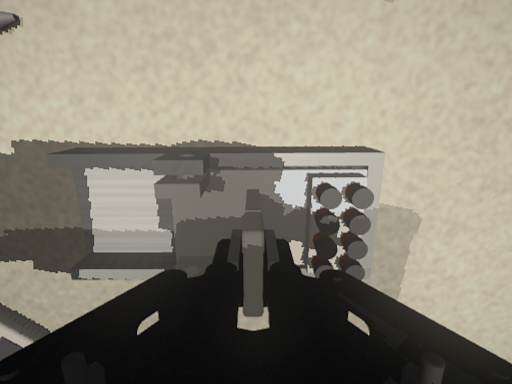

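Back wall contact is at TCP rack-x 40.3, so my rack fit is about 1.2 mm too far in x, which agrees with the rod grip. I'll back off 0.6 mm and lower.

```bash
python3 - <<'E'
from h import *; from fit import *
ux=np.array([np.cos(rack[2]),np.sin(rack[2]),0]); uy=np.array([-ux[1],ux[0],0])
X=39.7
move_l(W(rack,X,0,76.3),speed=30); wait(.1)
o=get_obs();print(o['t'],o['wrist_force'],o['moment'])
for z in(69,66,65,64.5,64):
    move_l(W(rack,X,0,z),speed=40); wait(.05); o=get_obs()
    print(z,o['tcp_pos'].round(2),round((o['tcp_pos']-[*rack[:2],0])@ux,2),o['wrist_force'].round(1),round(o['moment']@uy,2))
    if o['wrist_force'][2]>1.5: break
print(o['t'])
snap("k1"); np.savez("pics/k1.npz",**cam("wrist")); snap("k1s","scene")
E
```

```text
24.7167 [-0.19498878 -0.00431098 -4.26085917] [-0.01125205  0.14082744  0.04513721]
69 [600.11 158.14  68.83] 40.14 [ 0.5  0.9 -2.7] 0.06
66 [599.92 158.07  65.95] 39.94 [-0.9  0.2 -3.4] 0.09
65 [599.76 158.06  65.01] 39.79 [-0.3  0.3 -3.8] 0.08
64.5 [599.82 158.05  64.56] 39.85 [-0.5  0.2 -3.9] -0.03
64 [599.81 158.05  64.56] 39.84 [-1.5  0.3  0.8] 0.3
26.3
```

```bash
python3 -c "
import cv2;m=cv2.imread('pics/k1s.png')[180:300,220:350];cv2.imwrite('pics/k1s_z.png',cv2.resize(m,None,fx=5,fy=5,interpolation=2))"
```

```text
(no output)
```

View pics/k1.png

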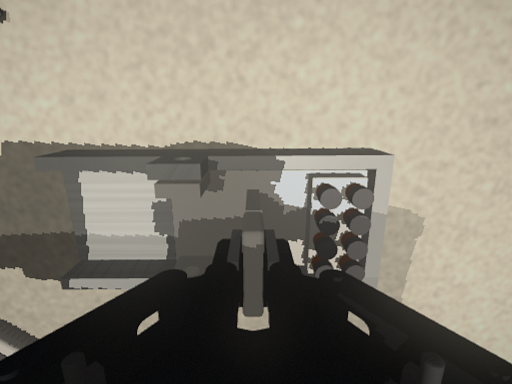

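View pics/k1s_z.png

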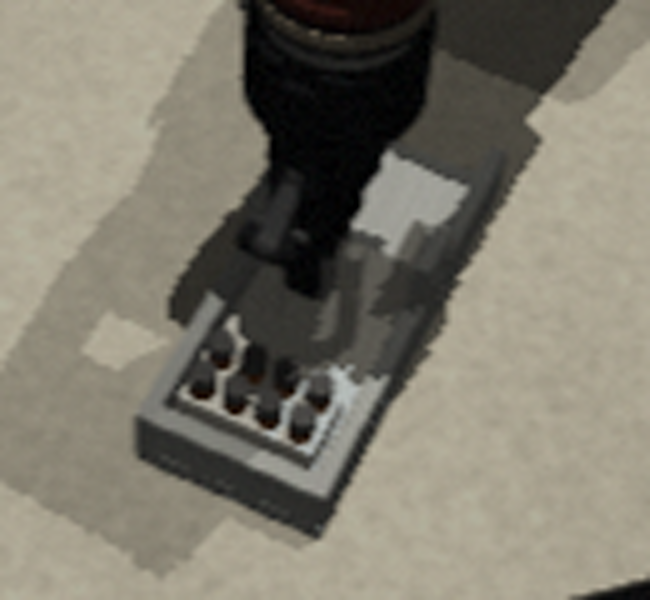

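The tray is down: floor contact is at TCP z 64.56, the same as where it stood at the start. Releasing, then checking.

```bash
python3 - <<'E'
from h import *; from fit import *
grip(40); move_l(W(rack,39.7,0,140),speed=150)
goto(W(rack,5,40,150),[180,0,11.68]); wait(.1); snap("l1"); np.savez("pics/l1.npz",**cam("wrist"))
C=dict(np.load("pics/l1.npz"))
print(get_obs()['t'])
r2=rack.copy(); r2[:2]-=1.2*np.array([np.cos(rack[2]),np.sin(rack[2])])
z=lambda q:((proj(C,wire(r2,q))-[150,130])*4).round().tolist()
print("ear+",z([[-14,46,62],[14,46,62],[-14,37.5,62],[14,37.5,62]]))
print("lug+ top (x0)",z([[-10,35,62],[10,35,62],[-10,27,62],[10,27,62]]),"wall",z([[116.5,0,36],[116,0,36],[115,0,20]]))
m=cv2.imread("pics/l1.png")[130:280,150:350];m=np.clip(m*1.6,0,255).astype('uint8')
cv2.imwrite("pics/l1_z.png",cv2.resize(m,None,fx=4,fy=4,interpolation=cv2.INTER_CUBIC))
E
```

```text
27.9417
ear+ [[314.0, 249.0], [448.0, 249.0], [315.0, 288.0], [448.0, 288.0]]
lug+ top (x0) [[334.0, 299.0], [429.0, 299.0], [335.0, 334.0], [428.0, 334.0]] wall [[866.0, 402.0], [863.0, 402.0], [836.0, 377.0]]
```

View pics/l1_z.png

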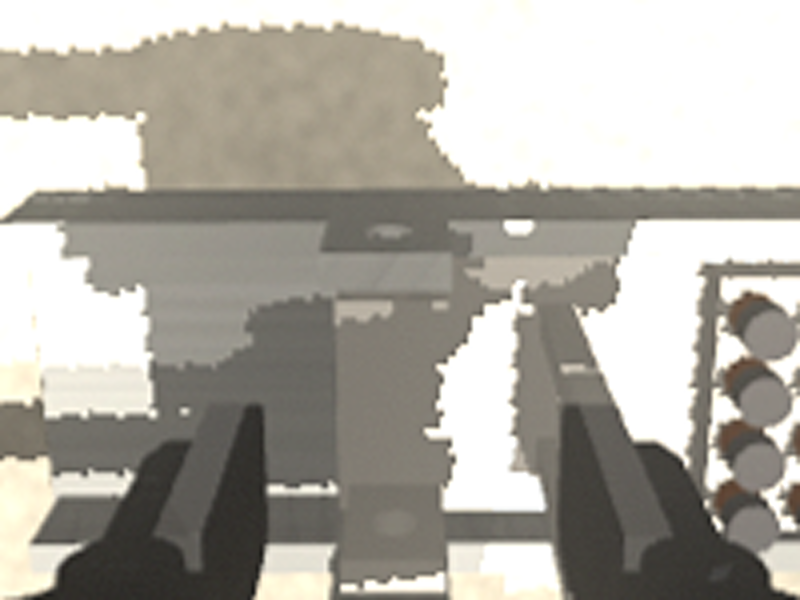

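View pics/l1.png

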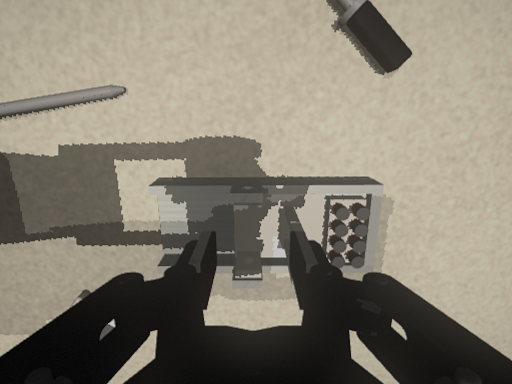

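The tray stands level. Its lug is centred about 1.0 mm further +x than the ear, so the holes overlap well and I'll aim the rod between the two centres. Fetching the rod.

```bash
python3 - <<'E'
from h import *; from fit import *
move_l(W(rack,0,-40,160),speed=250)
goto(W(stand,0,-77,110),[180,0,-9.84]); move_l(W(stand,0,-77,26.5),speed=120); wait(.1)
o=get_obs();print(o['t'],o['tcp_pos'],W(stand,0,-77,26.5),o['wrist_force'])
grip(8,50); wait(.15)
o=get_obs();print(o['t'],o['tcp_pos'],o['wrist_force'],o['grip_width'])
move_l(W(stand,0,-77,110),speed=120)
goto(W(rack,-0.8,-215,110),[180,0,11.68]); move_l(W(rack,-0.8,-215,26.4),speed=120); wait(.1)
o=get_obs();print(o['t'],o['tcp_pos'],W(rack,-0.8,-215,26.4),o['wrist_force'],o['ee_rot'])
move_l(W(rack,-0.8,-188,26.4),speed=80)
snap("m1"); np.savez("pics/m1.npz",**cam("wrist"))
E
```

```text
30.8667 [ 454.39665099 -273.87589263   27.65943435] [ 453.44396496 -273.16777143   26.5       ] [ 0.38544732 -0.17046876  0.50713422]
31.3667 [ 453.46298308 -273.49307391   26.87104448] [-2.00770574 -0.90680678  3.1691384 ] 13.152809157788665
34.1833 [604.76422428 -61.04668838  27.74961817] [603.53086655 -60.71239414  26.4       ] [0.68550018 0.55897759 0.04134264] [ 1.79939811e+02 -1.38501881e-01  1.16728353e+01]
```

View pics/m1.png

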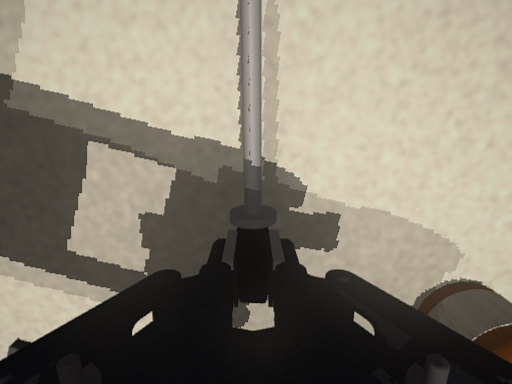

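```bash
cat > ins.py <<'E'
from h import *; from fit import *
ux=np.array([np.cos(rack[2]),np.sin(rack[2]),0]); uy=np.array([-ux[1],ux[0],0])
def push(y0,y1,step,x=-0.8,z=26.4,lim=6,speed=60):
    wait(.15); f0=get_obs()['wrist_force']; y=y0
    while y<y1-1e-6:
        y=min(y+step,y1); move_l(W(rack,x,y,z),speed=speed); o=get_obs(); d=o['wrist_force']-f0; r=o['tcp_pos']-[*rack[:2],0]
        print("%.1f t%.2f x%.2f y%.2f z%.2f | Fx %.1f Fy %.1f Fz %.1f Mx %.2f Mz %.2f g %.1f"%(y,o['t'],r@ux,r@uy,r[2],d@ux,d@uy,d[2],o['moment']@ux,o['moment'][2],o['grip_width']))
        if np.abs(d@uy)>lim or abs(d@ux)>8 or abs(d[2])>8: print("STOP"); break
    return y
E
python3 - <<'E'
from ins import *
push(-188,-152,6); snap("m2")
E
```

```text
-182.0 t35.12 x-0.95 y-181.70 z26.26 | Fx -0.1 Fy -0.0 Fz -1.2 Mx -0.05 Mz -0.01 g 13.2
-176.0 t35.37 x-0.93 y-175.58 z26.31 | Fx 0.8 Fy 0.4 Fz -2.1 Mx -0.04 Mz 0.01 g 13.2
-170.0 t35.62 x-0.89 y-169.58 z26.35 | Fx 1.6 Fy -0.8 Fz -0.5 Mx -0.05 Mz 0.01 g 13.4
-164.0 t35.87 x-0.89 y-163.59 z26.35 | Fx 1.2 Fy 1.2 Fz -0.9 Mx 0.02 Mz 0.02 g 13.0
-158.0 t36.12 x-0.92 y-157.60 z26.31 | Fx 1.7 Fy -0.3 Fz -0.7 Mx -0.05 Mz 0.02 g 13.1
-152.0 t36.37 x-0.93 y-151.60 z26.31 | Fx 1.3 Fy 0.4 Fz -0.6 Mx -0.02 Mz 0.00 g 13.2
```

View pics/m2.png

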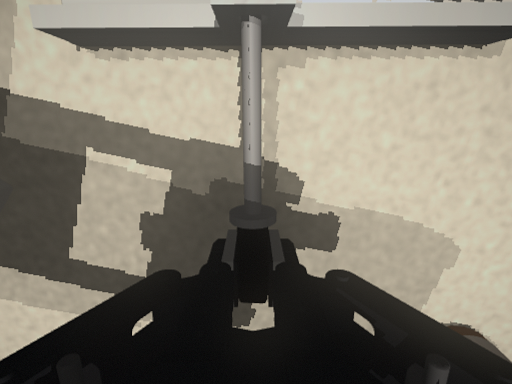

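The rod has entered the near ear (rod col 252, ear centre 254) with no force. Continuing.

```bash
python3 - <<'E'
from ins import *
y=push(-152,-84,6)
snap("m3")
E
```

```text
-146.0 t36.82 x-0.91 y-145.63 z26.34 | Fx 0.4 Fy 0.2 Fz -0.6 Mx -0.03 Mz 0.04 g 13.4
-140.0 t37.07 x-0.90 y-139.53 z26.33 | Fx -0.5 Fy -0.9 Fz -0.6 Mx -0.06 Mz 0.01 g 13.5
-134.0 t37.32 x-0.90 y-133.60 z26.34 | Fx 0.1 Fy -0.5 Fz -0.5 Mx -0.00 Mz 0.04 g 13.1
-128.0 t37.57 x-0.88 y-127.62 z26.35 | Fx -0.3 Fy -0.8 Fz -0.9 Mx -0.04 Mz -0.04 g 13.0
-122.0 t37.82 x-0.87 y-121.62 z26.38 | Fx -0.3 Fy 0.9 Fz -1.5 Mx -0.03 Mz -0.01 g 13.1
-116.0 t38.07 x-0.84 y-115.63 z26.37 | Fx 0.3 Fy -0.0 Fz -0.1 Mx -0.05 Mz 0.01 g 13.2
-110.0 t38.32 x-0.87 y-109.62 z26.36 | Fx -0.1 Fy 0.1 Fz -0.4 Mx -0.07 Mz 0.03 g 13.5
-104.0 t38.57 x-0.88 y-103.62 z26.34 | Fx -0.4 Fy 0.6 Fz -0.3 Mx -0.01 Mz -0.01 g 13.0
-98.0 t38.82 x-0.90 y-97.62 z26.34 | Fx -0.3 Fy -0.4 Fz -1.2 Mx -0.06 Mz -0.00 g 13.3
-92.0 t39.07 x-0.85 y-91.64 z26.36 | Fx -0.2 Fy -0.1 Fz -1.2 Mx -0.04 Mz -0.00 g 13.2
-86.0 t39.32 x-0.86 y-85.63 z26.37 | Fx -0.2 Fy 1.1 Fz -1.2 Mx -0.05 Mz -0.03 g 13.4
-84.0 t39.57 x-0.83 y-83.96 z26.38 | Fx -0.3 Fy 0.6 Fz -1.6 Mx -0.07 Mz -0.09 g 13.3
```

View pics/m3.png

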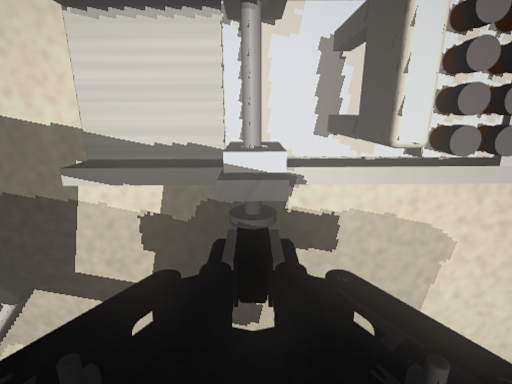

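Smooth through both lugs. Now pushing until the collar seats on the ear.

```bash
python3 - <<'E'
from ins import *
y=push(-84,-68,1,lim=6,speed=30)
snap("m4")
E
```

```text
-83.0 t40.02 x-0.84 y-82.96 z26.38 | Fx -0.7 Fy 1.0 Fz 0.9 Mx -0.04 Mz -0.02 g 13.3
-82.0 t40.27 x-0.81 y-81.94 z26.41 | Fx 0.4 Fy 1.1 Fz 0.3 Mx -0.08 Mz -0.01 g 13.1
-81.0 t40.52 x-0.79 y-80.92 z26.41 | Fx 0.2 Fy 0.9 Fz 0.9 Mx -0.00 Mz 0.03 g 13.2
-80.0 t40.77 x-0.80 y-79.96 z26.39 | Fx -0.1 Fy 0.3 Fz 0.7 Mx -0.05 Mz 0.01 g 13.4
-79.0 t41.02 x-0.79 y-78.96 z26.41 | Fx -0.6 Fy -0.1 Fz 0.6 Mx -0.03 Mz 0.00 g 13.0
-78.0 t41.27 x-0.83 y-77.95 z26.38 | Fx -0.2 Fy -0.9 Fz -0.2 Mx -0.06 Mz -0.01 g 13.5
-77.0 t41.52 x-0.81 y-76.93 z26.40 | Fx 0.1 Fy 0.4 Fz 0.5 Mx -0.06 Mz 0.01 g 13.3
-76.0 t41.77 x-0.78 y-75.94 z26.42 | Fx 0.5 Fy 0.0 Fz 1.3 Mx -0.05 Mz 0.02 g 13.4
-75.0 t42.02 x-0.81 y-74.91 z26.38 | Fx 0.2 Fy 0.4 Fz 0.2 Mx 0.02 Mz 0.04 g 13.4
-74.0 t42.27 x-0.81 y-73.94 z26.40 | Fx -0.1 Fy -0.7 Fz 0.2 Mx -0.02 Mz 0.00 g 13.3
-73.0 t42.52 x-0.77 y-73.12 z26.42 | Fx -0.4 Fy -0.6 Fz 0.6 Mx -0.20 Mz 0.02 g 13.3
-72.0 t42.77 x-0.76 y-73.01 z26.51 | Fx -0.5 Fy -5.0 Fz 0.6 Mx -0.91 Mz -0.03 g 13.4
-71.0 t43.02 x-0.75 y-73.00 z26.56 | Fx -1.2 Fy -7.6 Fz -0.2 Mx -1.33 Mz -0.07 g 13.5
STOP
```

View pics/m4.png

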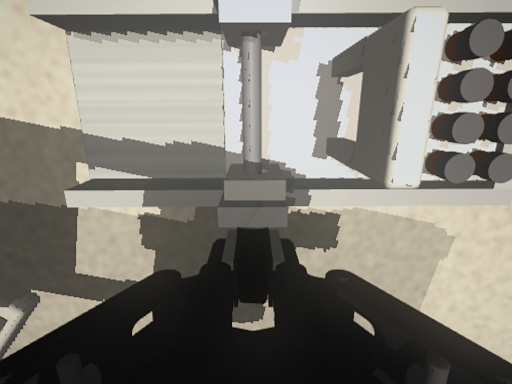

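The collar met the ear at TCP y −73.0, exactly where the geometry puts it. I'll ease off, lower the rod onto the hole bottoms, release and verify.

```bash
python3 - <<'E'
from ins import *
move_l(W(rack,-0.8,-72.6,25.4),speed=30); move_l(W(rack,-0.8,-72.6,24.6),speed=30); wait(.1)
o=get_obs();print(o['t'],o['wrist_force'],o['tcp_pos'])
grip(45); wait(.1); print(get_obs()['wrist_force'])
move_l(W(rack,-0.8,-72.6,130),speed=150)
goto(W(rack,-5,0,170),[180,0,11.68]); wait(.1); snap("n1"); np.savez("pics/n1.npz",**cam("wrist"))
goto([350,-350,300],[180,0,-45]); snap("n_top","top"); snap("n_sc","scene"); print(get_obs()['t'])
C=dict(np.load("pics/n1.npz"))
print([proj(C,wire(rack,[[-1.2,y,z]])).round(1).tolist() for y,z in((62,43),(57,43),(-46,54),(-92,50),(-96,50))])
m=cv2.imread("pics/n1.png")[100:290,150:370];m=np.clip(m*1.5,0,255).astype('uint8')
cv2.imwrite("pics/n1_z.png",cv2.resize(m,None,fx=3.6,fy=3,interpolation=cv2.INTER_CUBIC))
m=np.vstack([cv2.imread("pics/n_sc.png")[140:320,60:420]]);cv2.imwrite("pics/n_sc_z.png",cv2.resize(m,None,fx=2.2,fy=2.2))
E
```

```text
43.6667 [-0.82804243 -4.96907476  3.44828071] [575.0990578   78.31773331  25.3207564 ]
[ 0.17297046  0.49645228 -0.32719133]
47.7
[[[258.2, 121.7]], [[258.2, 127.3]], [[257.9, 235.7]], [[257.6, 274.8]], [[257.6, 278.2]]]
```

View pics/n1_z.png

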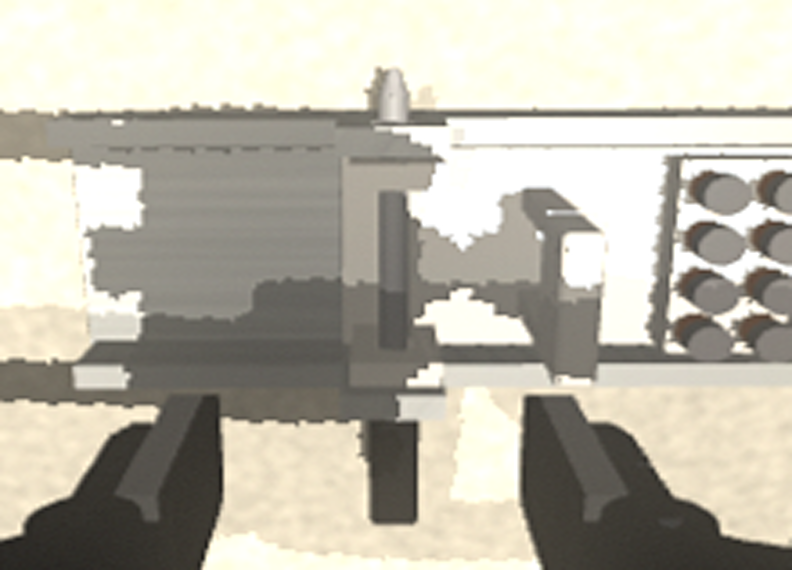

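View pics/n_sc_z.png

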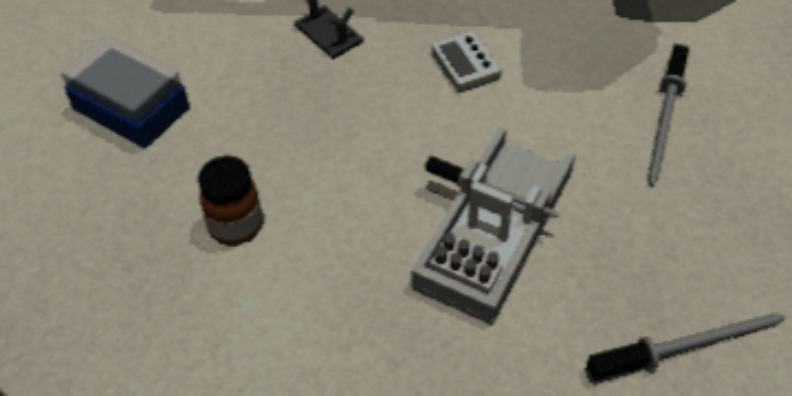

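View pics/n_top.png

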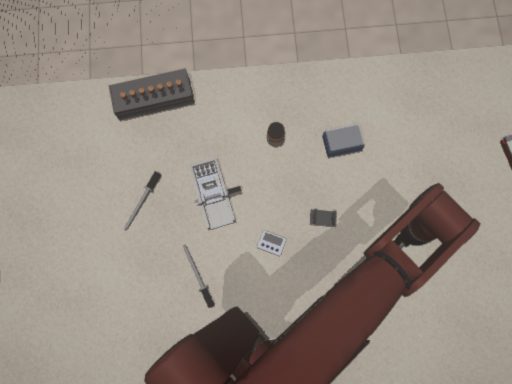

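The rod is through. Its tip is at row 122.3 (121.7 predicted when seated) and its handle end at 274.3 (274.8 predicted). Jar, tip box and timer are where they were. Handing in.

```bash
python3 -c "
from station import *
print(get_obs()['wrist_force']); sign_off()"
```

```text
[ 0.06366558 -0.25161358 -0.28020161]
the job is handed in; nothing more can be done
```

The job is done and handed in at about 48 s of the 72 s allowed. I drew the rod out and laid it in the fork stand. I then lifted the tray level by about 12 mm over both ridges, brought it up to the back wall, and set it down. Last, I pushed the rod back through the ears and both lugs until the collar met the ear. The grips are released and the arm is clear.

**Last checks**
- **Rod:** the collar stopped at TCP y −73.0 mm in the rack frame, exactly where it should, with about 8 N of push. In the final wrist picture the tip and handle end are within 0.6 px of the seated prediction. Nothing snagged on the way in.
- **Tray:** it landed at the same height as at its start. I backed it off slightly after it touched the wall, so it sits about 0.5 mm short, within the 3 mm of play. Its lug holes are about 1 mm further in than the ear holes.
- **Bystanders:** the jar, tip box, timer and look-alike rods appear in the same places as in the first pictures.

**One disagreement:** the camera fit of the rack was about 1.2 mm off in x from the wall contact and the rod grip. I went by what the gripper felt and aimed the rod between the two hole centres.

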